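# Seat a quartz lid flange down for annealing

## Task

Load the kiln setter: take the large quartz lid that stands flange down (neck up) and seat it, still flange down, flat on the floor of the wide round recess in the fireclay plate; lower it all the way down before letting go, then release it. Leave the other two lids, the one standing flange up and the small one, where they stand.

Things in the scene. Friction and masses are not known exactly. Their poses are not given: they have to be found in the camera images.
- lid_mid (a point): Centre of the lid to seat, half-way up: loose frosted quartz, about 140 g; at the bottom a round flange 74 mm wide, 8 mm thick, on its middle an upright neck 30 mm in diameter; 70 mm high in all. This point is on the axis 35 mm above the underside; the neck spans 27 mm below to 35 mm above it. z points from flange to neck end (up, and stays up). Grip the neck from above, any direction.
- recess (a point): Centre of the floor of the wide recess, a round blind pocket 98 mm in diameter, 10 mm deep, in a fixed brown fireclay plate 130 x 130 x 22 mm. The floor is 12 mm above the bench; z up. The seated lid's centre is 35 mm above this point, with 12 mm of play all round. The plate like it with a narrower recess (61 mm) is not to be used.
- lid_flange_up_mid (a point): Centre, half-way up, of a lid of the same size standing the wrong way: on its neck, flange on top (27 to 35 mm above this point). Loose, easily toppled; leave it standing. From above it shows only a flat disc 74 mm wide with a dark bore; z up.
- lid_small_mid (a point): Centre, half-way up, of a smaller lid standing flange down: flange 50 mm wide, 8 mm thick, neck 22 mm in diameter, 55 mm high in all; z up. Loose; leave it where it stands.
Mind the look-alikes: they are no part of the job. What is shaped like the part that bears lid_mid but green is not meant.

How it is judged (in metres and radians):
On the way:
1. the lid, held in the fingers, has been lowered flange down into the recess (its underside within 9 mm of the floor) (horizontal distance between lid_mid and recess below 0.0155 m and angle between lid_mid's own z axis and vertical below 0.175 rad and z of lid_mid in the frame of recess below 0.044 m and contact force between the fingers and lid above 0.5 N), for 0.1 s.
At the end, for the whole second after the job is handed in: The large lid lies at rest on the floor of the wide recess, flange down: its axis within 15.5 mm of the recess's axis, its underside within about 3.5 mm of the floor, its z axis within 10 degrees of straight up. It was still held when it came within 9 mm of the floor (horizontal distance between lid_mid and recess below 0.0155 m and angle between lid_mid's own z axis and vertical below 0.175 rad and z of lid_mid in the frame of recess between 0.031 and 0.0385 m and linear speed of lid below 0.02 m/s); the robot touches nothing.
It fails at once if the lid standing flange up is moved by more than 30 mm or toppled (distance of lid_flange_up_mid from where it was at the start of the episode above 0.03 m or angle between lid_flange_up_mid's own z axis and vertical above 0.5 rad).
It fails at once if the small lid is moved by more than 30 mm or toppled (distance of lid_small_mid from where it was at the start of the episode above 0.03 m or angle between lid_small_mid's own z axis and vertical above 0.5 rad).
It also fails if it takes over 35 s, if anything falls off the work surface, if the arm or the gripper's body presses on something with over 40 N, if the wrist force passes 120 N, or if a joint passes its speed limit or range.

## Robot

A 6-joint arm with a two-finger parallel gripper is mounted at the origin on the work surface. World frame = base frame: x ahead of the robot, y to its left, z up, the work surface at z = 0. Lengths are in m, angles in degrees, forces in N, time in s.
With the tool pointing down it reaches from about 0.3 to 0.85 m from the base axis. Payload 4.2 kg.
Tool frame: the origin (TCP) lies at the very end of the fingers, on their centre line; the grasp point (between the pads) lies robot.grasp_offset behind it (robot.grasp_offset is the distance from the TCP to the grasp point, in m); z points along the fingers, y is the direction in which the jaws open and shut (so a half turn about z gives the same grasp; the last joint's range is limited). The gripper opens to 91 mm and grips with 3 to 60 N. Pads are 32 mm wide; open, the fingers measure 118 mm over their backs; the gripper's body (76 mm by 178 mm) begins 60 mm behind the grasp point.
Start: joints at [70.187, 18.312, 89.639, -0, 72.044, -1.146], TCP at [0.184, 0.545, 0.214] pointing down, gripper open.
Joint ranges: [-177.97, 177.97], [-48.28, 115.42], [12.27, 149.76], [-77.06, 257.06], [2.81, 150.46], [-146.56, 146.56]. Speed limits (degrees/s): [147.25, 147.25, 180, 180, 180, 180].

## Interface

Orientations are given as a 3x3 rotation matrix whose columns are the frame's x, y, z axes.
In Python, from rig import robot, eyes, ticket gives the robot as it stands.
- The arm moves only by the tool step_arm, never from a script. Its arguments are lists of equal length, an entry for each row: "rot": the turn, a rotation vector about the tool's x, y, z in rad, a list of three; "delta_pos": the shift along the tool's x, y, z in m, a list of three; "jaw": the finger opening in m, from 0 to 0.0912. In form: {"rot": [[rx, ry, rz], ...], "delta_pos": [[dx, dy, dz], ...], "jaw": [jaw, ...]}. A call has 1 to 12 rows; each row is the pose to reach, as a shift and turn from the pose commanded when the call began, along the tool's axes at that moment; what a row does not reach only later rows make up. A row lasts 1/12 s, in which the tool goes at most 41.7 mm and 7.16 degrees, less where a joint would pass 70% of its speed; a pose out of reach is approached as far as the arm can. A call with a gripper value outside its range is refused whole. The fingers move at their own pace and stop on an object; "grip_force" is the grip in N (left out, the last holds). Time passes only in rows, so rows that repeat a pose let the fingers close. It gives the time, the measured TCP pose, the force and the opening at its end, in the units of the state.
- robot.state(): the state, without advancing time (a new reading comes with each control period).
- eyes.snapshot(name): name is "scene" or "side" or "wrist"; returns the picture (480x640x3 uint8, red, green, blue); there is no depth.
- eyes.get_calibration(name): a dict with "intrinsics" (3x3 intrinsics, pixels), "xyz" and "rotation" of the camera in the world. Camera axes: x right, y down, z forward; pixel columns grow to the right and rows downward; lengths in m; the calibration is good to about 2 mm. The wrist camera is an equidistant fisheye: a pixel r from the principal point sees the ray r / f radians off the axis. A picture is of the moment at which its call begins: read the wrist's pose just before it. get_calibration takes no time and is no camera call; for the wrist camera it gives the pose at the moment of the call.
- ticket.job_done(): hands the job in, once; it reports no verdict.
Trained networks look in the newest picture that a camera, given by its name, has taken for a name from the list of things; names that differ only in an ending like _2 or _b are one class to them, and where a whole thing is asked for, a point or a joint stands for the part that bears it (a point fixed in the world has none). Each returns a list of dicts, best first, with "confidence" (0 to 1); they miss things now and then, are a little off and sometimes report something else, mostly with a low value. They report only what shows in the picture. A call takes as long as a camera call. They do not tell look-alikes from the thing itself.
- eyes.trace(camera, thing): "region" (480x640 bool, what is visible of it) and "centre" ([column, row] in pixels, amid what is visible of it).
- eyes.place_of(camera, thing): "centre" ([column, row] in pixels: a listed point, or the origin of a listed thing).
The state is a dict: "time_s": time; "joint_positions": joint angles; "joint_vel": joint speeds; "effort": joint torques, N m; "ee_pos": TCP position; "orientation": TCP orientation; "force": force on the tool from outside, world axes, zero at the start; "moment": the same for the moment, N m; "finger_gap": finger opening in m.
Only numpy, scipy, OpenCV 4.12 (cv2) and the standard library are available. Lean on these libraries where they do the work, as an engineer would, in place of code of your own. Each camera call takes 0.05 s, during which the arm holds its last target.

## Working session

There is one attempt and no reset: what is moved stays moved. The work goes in short steps, Python scripts to look and compute and a tool call to move; the robot and the scene stay as the last step left them, time stands still between calls to the robot, and variables do not carry over. Pictures are saved under pics/ and viewed, and the job is handed in when it is done.

Besides the shell and the picture viewer there is one more tool, called after "Request:" by a JSON object that holds its "api" and its "payload", one argument or row to a line. step_arm: Moves the arm, as the interface text tells. Its arguments: {"type":"object","properties":{"rot":{"type":"array"},"delta_pos":{"type":"array"},"jaw":{"type":"array"},"grip_force":{"type":"number"}},"required":["rot","delta_pos","jaw"]}

```bash
mkdir -p pics; cat > h.py <<'E'
import numpy as np,cv2
from rig import robot,eyes,ticket
def snap(n,f):
    im=eyes.snapshot(n); cv2.imwrite('pics/'+f,im[:,:,::-1]); return im
def ray(cal,uv):
    K=np.array(cal['intrinsics']);R=np.array(cal['rotation'])
    d=np.array([(uv[0]-K[0,2])/K[0,0],(uv[1]-K[1,2])/K[1,1],1.]); return np.array(cal['xyz']),R@d
def onz(cal,uv,z):
    o,d=ray(cal,uv); return o+d*(z-o[2])/d[2]
E
python3 - <<'E'
from h import *
for n in ['scene','side','wrist']:
    snap(n,n+'0.png'); c=eyes.get_calibration(n); print(n,np.round(c['xyz'],3).tolist())
    for t,z in [('lid_mid',.035),('recess',.012),('lid_flange_up_mid',.035),('lid_small_mid',.0275)]:
        for r in eyes.place_of(n,t): print(n,t,np.round(r['centre'],1),round(r['confidence'],2), np.round(onz(c,r['centre'],z),3) if n!='wrist' else '')
s=robot.state();print(s['time_s'],s['ee_pos'],s['orientation'],robot.grasp_offset,s['finger_gap'])
E
```

```text
scene [1.269, -0.137, 0.937]
scene lid_mid [431.8 170.2] 0.9 [0.338 0.32  0.035]
scene lid_mid [429.6 217.6] 0.89 [0.484 0.264 0.035]
scene lid_mid [479.9 199.2] 0.86 [0.454 0.394 0.035]
scene lid_mid [459.2 249.1] 0.83 [0.584 0.294 0.035]
scene lid_mid [394.4 185.4] 0.67 [0.369 0.218 0.035]
scene recess [124.  291.7] 0.7 [ 0.528 -0.398  0.012]
scene lid_flange_up_mid [345.2 216.5] 0.55 [0.441 0.083 0.035]
scene lid_small_mid [412.3 274.4] 0.83 [0.621 0.18  0.028]
side [0.132, -0.666, 0.794]
side lid_mid [227.9 150.9] 0.86 [0.452 0.388 0.035]
side lid_mid [220.9 203.5] 0.85 [0.365 0.209 0.035]
side lid_mid [298.1 154.6] 0.62 [0.596 0.292 0.035]
side lid_mid [196.4 181.9] 0.6 [0.343 0.307 0.035]
side lid_mid [259.  171.4] 0.57 [0.485 0.275 0.035]
side recess [455.3 395.5] 0.69 [ 0.533 -0.391  0.012]
side lid_flange_up_mid [273.5 224.9] 0.59 [0.437 0.092 0.035]
side lid_small_mid [329.7 181.6] 0.73 [0.617 0.171 0.027]
side lid_small_mid [275.  226.2] 0.63 [0.441 0.094 0.027]
wrist [0.11, 0.569, 0.386]
0.75 [0.18402564 0.54479115 0.21402164] [[-9.47403206e-01  3.20042436e-01  5.83892328e-05]
 [ 3.20042442e-01  9.47403190e-01  1.77661011e-04]
 [ 1.54091742e-06  1.87003644e-04 -9.99999983e-01]] 0.0188 0.09125465828895125
```

View pics/scene0.png

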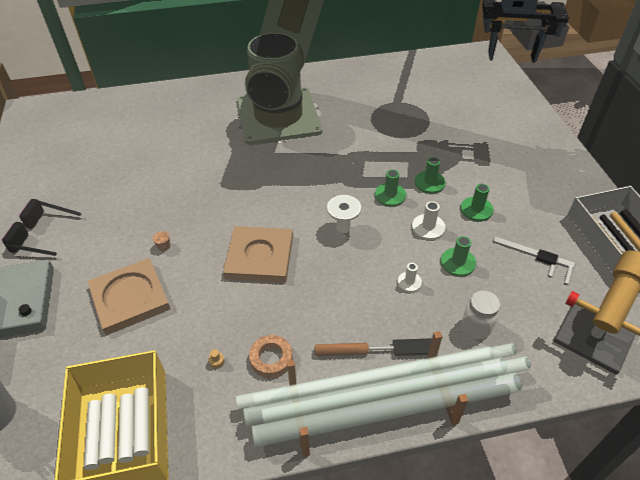

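View pics/side0.png

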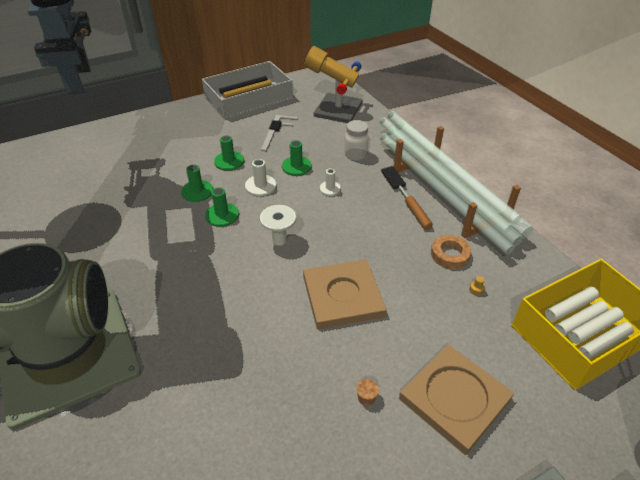

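View pics/wrist0.png

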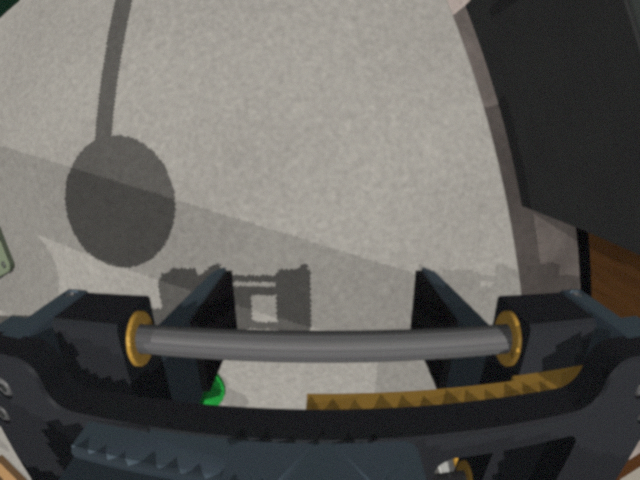

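Candidates for lid_mid, in scene pixels:
- White lid at (430,218): neck up, large.
- Four green lids at (391,187), (431,174), (479,201) and (459,256).
- Small white lid at (410,277).
- Flange-up lid at (344,212).

Only the white lid at (430,218) fits the description. For the recess, the plate at (128,292) has the wider pocket and the one at (259,251) the narrower. I'll check both in a crop and triangulate.

```bash
python3 - <<'E'
from h import *
import glob
A=cv2.imread('pics/scene0.png');B=cv2.imread('pics/side0.png')
a=cv2.resize(A[170:300,360:500],(400,371),interpolation=2);b=cv2.resize(A[220:340,70:310],(400,200),interpolation=2)
c=cv2.resize(B[130:230,190:350],(400,250),interpolation=2);d=cv2.resize(B[250:460,300:530],(400,300),interpolation=2)
can=np.zeros((600,800,3),np.uint8);can[:371,:400]=a;can[390:590,:400]=b;can[:250,400:]=c;can[270:570,400:]=d
cv2.imwrite('pics/crop.png',can)
def tri(p,q):
    M=np.zeros((3,3));v=np.zeros(3)
    for n,u in (('scene',p),('side',q)):
        o,d=ray(eyes.get_calibration(n),u);d/=np.linalg.norm(d);P=np.eye(3)-np.outer(d,d);M+=P;v+=P@o
    return np.linalg.solve(M,v)
print('lid',tri([429.6,217.6],[259,171.4]),'rec',tri([124,291.7],[455.3,395.5]))
# regions
for n,im,box in (('scene',A,(400,190,455,245)),('side',B,(240,150,282,198))):
    x0,y0,x1,y1=box;cr=im[y0:y1,x0:x1];hsv=cv2.cvtColor(cr,cv2.COLOR_BGR2HSV)
    m=((hsv[...,2]>185)&(hsv[...,1]<40)).astype(np.uint8)
    ys,xs=np.nonzero(m);print(n,len(xs),xs.min()+x0,xs.max()+x0,ys.min()+y0,ys.max()+y0)
for n in('scene','side'):
    eyes.snapshot(n)
    for t in ('recess','lid_mid'):
        for r in eyes.trace(n,t): print(n,t,np.round(r['centre'],1),r['confidence'],r['region'].sum())
E
```

```text
lid [0.48374903 0.26556563 0.03859352] rec [ 0.53124154 -0.39495285  0.01688494]
scene 389 412 445 201 237
side 255 245 275 159 193
scene recess [125.6 296.1] 0.82 3856
scene lid_mid [478.9 206.3] 0.97 826
scene lid_mid [389.9 194.8] 0.96 732
scene lid_mid [454.8 257.5] 0.96 1031
scene lid_mid [428.9 225.5] 0.89 852
scene lid_mid [430.9 180.3] 0.67 701
side recess [454.1 397.1] 0.84 6614
side lid_mid [258.5 181.8] 0.74 739
side lid_mid [226.1 156.5] 0.74 646
side lid_mid [298.6 163.8] 0.74 662
side lid_mid [195.4 188.3] 0.71 724
side lid_mid [219.9 213.3] 0.65 864
side lid_mid [453.5 395.9] 0.48 6776
```

View pics/crop.png

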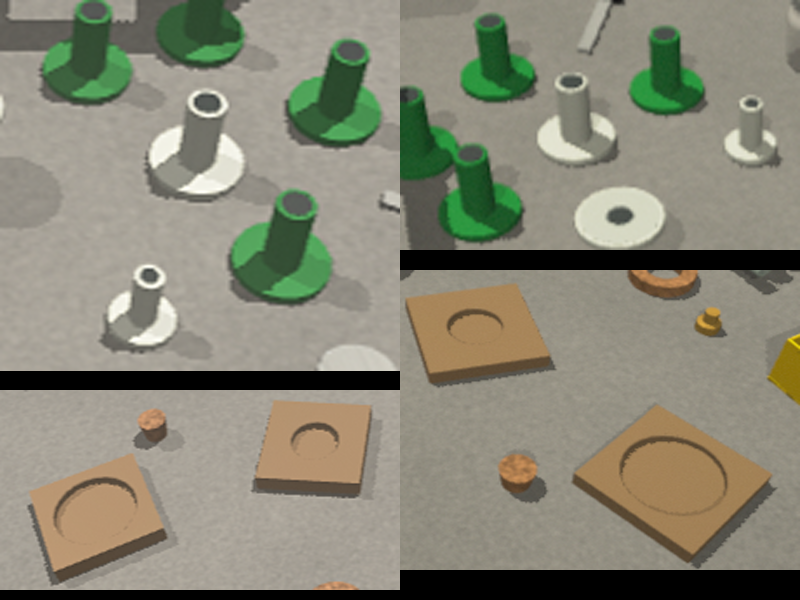

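The crop confirms it. The lid is the white neck-up one with its neck-top centre at about scene (433,206) and side (258,163). The target is the plate with the wide pocket. Next I'll refine positions from the rim centres.

```bash
python3 - <<'E'
from h import *
S=eyes.get_calibration('scene');D=eyes.get_calibration('side')
print('lidtop',onz(S,[432.8,206.4],.07),onz(D,[258.4,163.2],.07))
print('rim',onz(S,[127.3,292],.022),onz(D,[457.3,393.8],.022))
# floor-plane flange silhouettes: trace; brown plate top corners
for n,f,c,seed in(('scene','pics/scene0.png',S,(128,292)),('side','pics/side0.png',D,(456,392))):
    im=cv2.imread(f);R=np.array(c['rotation']);K=np.array(c['intrinsics']);t=-R.T@np.array(c['xyz'])
    # rectified top view of plane z=.022, 0.25 mm/px around the recess
    H=K@np.c_[R.T[:,0],R.T[:,1],R.T[:,2]*.022+t]
    s=.0005;T=np.array([[0,s,-.4-.1],[s,0,.53-.1],[0,0,1]])[[1,0,2]]
    w=cv2.warpPerspective(im,H@T,(400,400),flags=cv2.INTER_LINEAR|cv2.WARP_INVERSE_MAP)
    cv2.imwrite('pics/rect_%s.png'%n,w)
a=np.hstack([cv2.imread('pics/rect_%s.png'%n) for n in('scene','side')])
for k in(0,400):
    for i in range(0,400,100): cv2.line(a,(k+i,0),(k+i,400),(255,0,0),1);cv2.line(a,(k,i),(k+400,i),(255,0,0),1)
cv2.imwrite('pics/rect.png',a)
E
```

```text
lidtop [0.48451978 0.26577436 0.07      ] [0.48003521 0.26076508 0.07      ]
rim [ 0.53850082 -0.38870732  0.022     ] [ 0.53257938 -0.39414313  0.022     ]
```

View pics/rect.png

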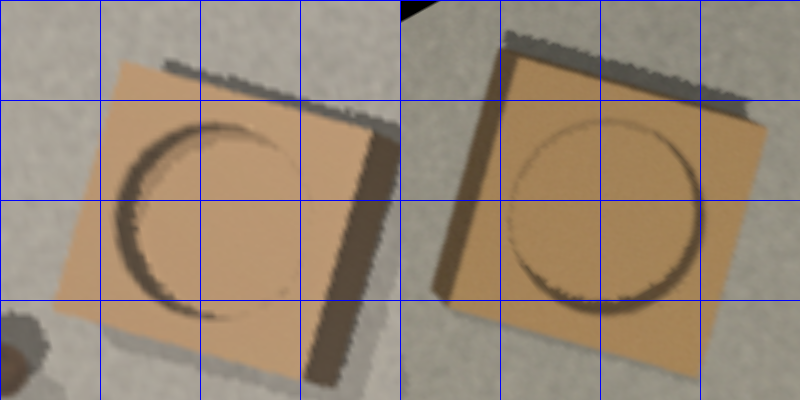

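Lid is at about (0.482, 0.264) and the recess at about (0.535, -0.391), with the two views agreeing to within 5 mm. I'll move above the lid.

Request:
{"api": "step_arm", "payload": {
  "rot": [
    [0, 0, 0],
    [0, 0, 0],
    [0, 0, 0],
    [0, 0, 0],
    [0, 0, 0],
    [0, 0, 0],
    [0, 0, 0],
    [0, 0, 0],
    [0, 0, 0],
    [0, 0, 0],
    [0, 0, 0],
    [0, 0, 0]
  ],
  "delta_pos": [
    [-0.015, -0.007, 0.002],
    [-0.045, -0.021, 0.008],
    [-0.08, -0.037, 0.013],
    [-0.118, -0.054, 0.02],
    [-0.156, -0.071, 0.027],
    [-0.194, -0.089, 0.033],
    [-0.232, -0.107, 0.039],
    [-0.27, -0.124, 0.045],
    [-0.306, -0.14, 0.05],
    [-0.338, -0.155, 0.055],
    [-0.36, -0.165, 0.058],
    [-0.372, -0.171, 0.06]
  ],
  "jaw": [0.09, 0.09, 0.09, 0.09, 0.09, 0.09, 0.09, 0.09, 0.09, 0.09, 0.09, 0.09],
  "grip_force": 15
}}

```text
time_s: 2.05
ee_pos: [0.4837, 0.2615, 0.1536]
orientation: [[-0.946, 0.323, 0.0], [0.323, 0.946, -0.0], [-0.001, -0.0, -1.0]]
force: [-0.1, 0.1, 0.1]
finger_gap: 0.09
```

```bash
python3 - <<'E'
from h import *
s=robot.state();print(s['time_s'],s['ee_pos'],np.round(s['joint_positions'],1))
snap('wrist','w1.png');A=snap('scene','s1.png')
print(np.round(robot.state()['ee_pos'],4))
E
```

```text
2.05 [0.48371323 0.26147633 0.15356111] [ 27.2  18.7  98.3  -0.   63.  -43.9]
[0.4827 0.2625 0.1535]
```

View pics/w1.png

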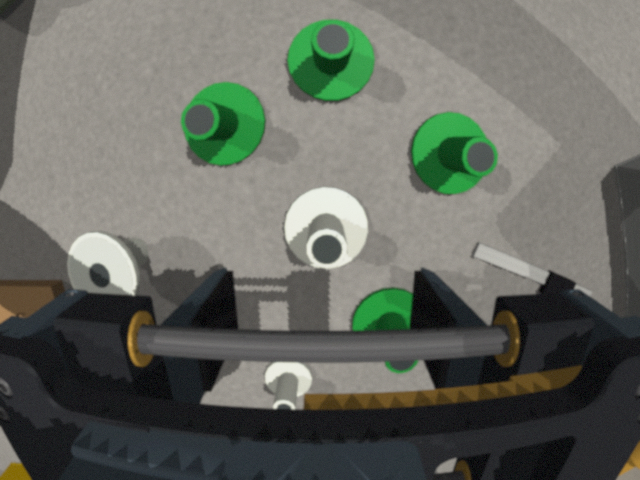

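The wrist view shows the white lid between the fingers, neck top at (327,247) and flange at (326,228). I'll locate it with the fisheye model.

```bash
python3 - <<'E'
from h import *
c=eyes.get_calibration('wrist');K=np.array(c['intrinsics']);R=np.array(c['rotation']);o=np.array(c['xyz'])
def f(uv,z):
    m=np.array([(uv[0]-K[0,2])/K[0,0],(uv[1]-K[1,2])/K[1,1]]);r=np.linalg.norm(m)
    d=R@np.r_[m/r*np.sin(r),np.cos(r)];return o+d*(z-o[2])/d[2]
print(f((327,248),.07),f((326,228),.008),robot.state()['ee_pos'])
E
```

```text
[0.48025673 0.26573028 0.07      ] [0.47996875 0.26553025 0.008     ] [0.48267867 0.2624979  0.15354247]
```

The lid is at (0.480, 0.266), within 3 mm of the commanded pose. I'll descend and grip.

Request:
{"api": "step_arm", "payload": {
  "rot": [
    [0, 0, 0],
    [0, 0, 0],
    [0, 0, 0],
    [0, 0, 0],
    [0, 0, 0],
    [0, 0, 0],
    [0, 0, 0],
    [0, 0, 0],
    [0, 0, 0],
    [0, 0, 0],
    [0, 0, 0],
    [0, 0, 0]
  ],
  "delta_pos": [
    [0.001, 0.001, 0.01],
    [0.002, 0.001, 0.028],
    [0.002, 0.001, 0.05],
    [0.002, 0.001, 0.072],
    [0.002, 0.001, 0.092],
    [0.002, 0.001, 0.108],
    [0.002, 0.001, 0.118],
    [0.002, 0.001, 0.122],
    [0.002, 0.001, 0.122],
    [0.002, 0.001, 0.122],
    [0.002, 0.001, 0.122],
    [0.002, 0.001, 0.122]
  ],
  "jaw": [0.09, 0.09, 0.09, 0.09, 0.09, 0.09, 0.09, 0.09, 0.09, 0.06, 0.04, 0.02]
}}

```text
time_s: 3.15
ee_pos: [0.4808, 0.2657, 0.033]
orientation: [[-0.947, 0.32, 0.002], [0.32, 0.947, 0.001], [-0.001, 0.002, -1.0]]
force: [-0.2, -0.5, 0.5]
finger_gap: 0.0729
```

Request:
{"api": "step_arm", "payload": {
  "rot": [
    [0, 0, 0],
    [0, 0, 0],
    [0, 0, 0],
    [0, 0, 0],
    [0, 0, 0],
    [0, 0, 0],
    [0, 0, 0],
    [0, 0, 0]
  ],
  "delta_pos": [
    [0, 0, 0],
    [0, 0, 0],
    [0, 0, 0],
    [0, 0, 0],
    [0, 0, 0],
    [0, 0, 0],
    [0, 0, 0],
    [0, 0, 0]
  ],
  "jaw": [0.02, 0.02, 0.02, 0.02, 0.02, 0.02, 0.02, 0.02],
  "grip_force": 20
}}

```text
time_s: 3.82
ee_pos: [0.4802, 0.2652, 0.0319]
orientation: [[-0.947, 0.32, -0.0], [0.32, 0.947, -0.0], [0.0, -0.0, -1.0]]
force: [-0.4, -0.4, 0.2]
finger_gap: 0.0298
```

Request:
{"api": "step_arm", "payload": {
  "rot": [
    [0, 0, 0],
    [0, 0, 0],
    [0, 0, 0],
    [0, 0, 0],
    [0, 0, 0],
    [0, 0, 0],
    [0, 0, 0],
    [0, 0, 0],
    [0, 0, 0],
    [0, 0, 0]
  ],
  "delta_pos": [
    [0, 0, -0.005],
    [0, 0, -0.017],
    [0, 0, -0.034],
    [0, 0, -0.053],
    [0, 0, -0.073],
    [0, 0, -0.093],
    [0, 0, -0.111],
    [0, 0, -0.124],
    [0, 0, -0.13],
    [0, 0, -0.13]
  ],
  "jaw": [0.02, 0.02, 0.02, 0.02, 0.02, 0.02, 0.02, 0.02, 0.02, 0.02]
}}

```text
time_s: 4.65
ee_pos: [0.4808, 0.2656, 0.1635]
orientation: [[-0.947, 0.32, 0.003], [0.32, 0.947, 0.002], [-0.002, 0.002, -1.0]]
force: [-0.2, -0.2, -0.9]
finger_gap: 0.0295
```

Request:
{"api": "step_arm", "payload": {
  "rot": [
    [0, 0, 0],
    [0, 0, 0],
    [0, 0, 0],
    [0, 0, 0],
    [0, 0, 0],
    [0, 0, 0],
    [0, 0, 0],
    [0, 0, 0],
    [0, 0, 0],
    [0, 0, 0],
    [0, 0, 0],
    [0, 0, 0]
  ],
  "delta_pos": [
    [-0.002, -0.005, 0],
    [-0.007, -0.016, 0],
    [-0.014, -0.033, 0],
    [-0.024, -0.055, 0],
    [-0.036, -0.082, 0],
    [-0.048, -0.11, 0],
    [-0.06, -0.138, 0],
    [-0.072, -0.166, 0],
    [-0.084, -0.194, 0],
    [-0.096, -0.222, 0],
    [-0.108, -0.25, 0],
    [-0.12, -0.277, 0]
  ],
  "jaw": [0.02, 0.02, 0.02, 0.02, 0.02, 0.02, 0.02, 0.02, 0.02, 0.02, 0.02, 0.02]
}}

```text
time_s: 5.65
ee_pos: [0.5037, -0.038, 0.1608]
orientation: [[-0.947, 0.321, -0.003], [0.321, 0.947, -0.0], [0.003, -0.001, -1.0]]
force: [0.3, -0.2, -1.1]
finger_gap: 0.0299
```

Request:
{"api": "step_arm", "payload": {
  "rot": [
    [0, 0, 0],
    [0, 0, 0],
    [0, 0, 0],
    [0, 0, 0],
    [0, 0, 0],
    [0, 0, 0],
    [0, 0, 0],
    [0, 0, 0],
    [0, 0, 0],
    [0, 0, 0],
    [0, 0, 0],
    [0, 0, 0]
  ],
  "delta_pos": [
    [-0.012, -0.028, 0],
    [-0.025, -0.057, 0],
    [-0.038, -0.087, 0],
    [-0.051, -0.118, 0],
    [-0.065, -0.15, 0],
    [-0.079, -0.182, 0],
    [-0.093, -0.214, 0],
    [-0.107, -0.246, 0],
    [-0.12, -0.276, 0],
    [-0.131, -0.302, 0],
    [-0.138, -0.319, 0],
    [-0.142, -0.327, 0]
  ],
  "jaw": [0.02, 0.02, 0.02, 0.02, 0.02, 0.02, 0.02, 0.02, 0.02, 0.02, 0.02, 0.02]
}}

```text
time_s: 6.65
ee_pos: [0.5333, -0.3939, 0.16]
orientation: [[-0.946, 0.323, -0.003], [0.323, 0.946, 0.001], [0.003, -0.0, -1.0]]
force: [0.9, 0.1, -1.4]
finger_gap: 0.0295
```

```bash
python3 - <<'E'
from h import *
W=snap('wrist','w2.png');A=snap('scene','s2.png');B=snap('side','d2.png')
s=robot.state();print(s['time_s'],s['ee_pos'],s['orientation'],s['finger_gap'],np.round(s['joint_positions'],1))
can=np.vstack([np.hstack([cv2.resize(A[150:390,20:340],(400,300)),cv2.resize(B[240:480,300:620],(400,300))]),np.hstack([cv2.resize(W,(400,300)),np.zeros((300,400,3),np.uint8)])])
cv2.imwrite('pics/c2.png',can[:,:,::-1])
E
```

```text
6.8 [ 0.53406523 -0.39059179  0.160714  ] [[-0.94702126  0.32116522 -0.00190412]
 [ 0.32116113  0.94702208  0.00217118]
 [ 0.00250056  0.00144462 -0.99999583]] 0.029706393533262966 [ -37.2   28.1   81.8    0.    70.2 -108.5]
```

View pics/c2.png

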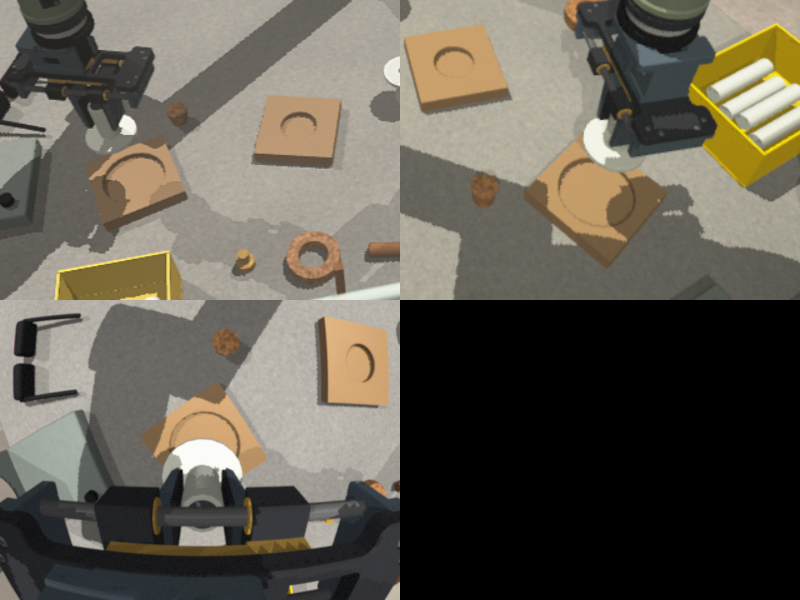

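The lid is held and sits over the wide recess. I'll descend to about 4 mm above the floor and check.

Request:
{"api": "step_arm", "payload": {
  "rot": [
    [0, 0, 0],
    [0, 0, 0],
    [0, 0, 0],
    [0, 0, 0],
    [0, 0, 0],
    [0, 0, 0],
    [0, 0, 0],
    [0, 0, 0],
    [0, 0, 0],
    [0, 0, 0],
    [0, 0, 0],
    [0, 0, 0]
  ],
  "delta_pos": [
    [-0.001, 0, 0.008],
    [-0.001, 0, 0.022],
    [-0.001, 0, 0.04],
    [-0.001, 0, 0.058],
    [-0.001, 0, 0.074],
    [-0.001, 0, 0.086],
    [-0.001, 0, 0.095],
    [-0.001, 0, 0.102],
    [-0.001, 0, 0.107],
    [-0.001, 0, 0.111],
    [-0.001, 0, 0.113],
    [-0.001, 0, 0.113]
  ],
  "jaw": [0.02, 0.02, 0.02, 0.02, 0.02, 0.02, 0.02, 0.02, 0.02, 0.02, 0.02, 0.02]
}}

```text
time_s: 7.8
ee_pos: [0.5361, -0.3911, 0.0489]
orientation: [[-0.947, 0.32, 0.0], [0.32, 0.947, 0.0], [-0.0, 0.0, -1.0]]
force: [-0.5, -1.2, -0.8]
finger_gap: 0.0298
```

```bash
python3 - <<'E'
from h import *
W=snap('wrist','w3.png');A=snap('scene','s3.png');B=snap('side','d3.png')
s=robot.state();print(s['time_s'],s['ee_pos'],s['force'],s['finger_gap'])
can=np.vstack([np.hstack([cv2.resize(A[230:350,60:220],(400,300)),cv2.resize(B[310:460,370:570],(400,300))]),np.hstack([cv2.resize(W,(400,300)),cv2.resize(W[100:340,160:480],(400,300))])])
cv2.imwrite('pics/c3.png',can[:,:,::-1])
E
```

```text
7.95 [ 0.53630154 -0.39140422  0.04948065] [-0.71750442 -0.224808   -1.37884246] 0.029301535070285326
```

View pics/c3.png

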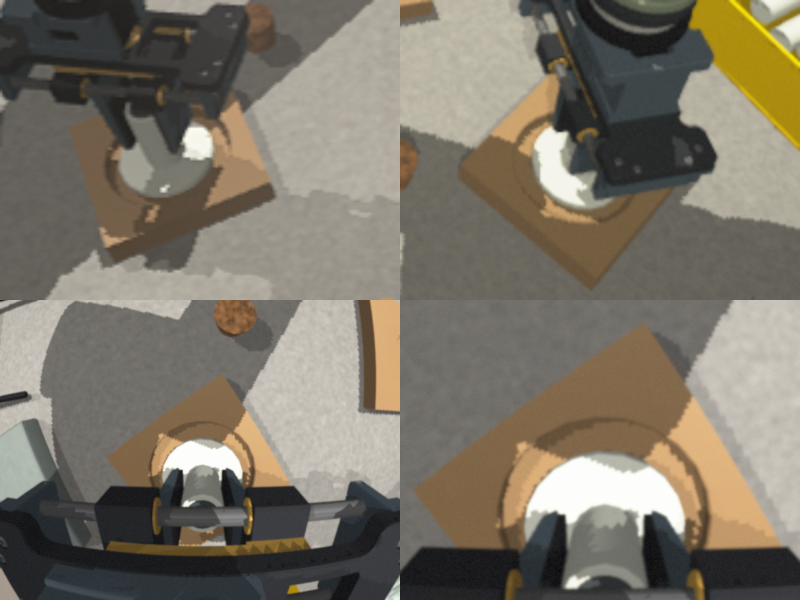

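The flange is inside the rim with clearance on every side that shows, and there's no contact load. I'll lower it slowly to the floor.

Request:
{"api": "step_arm", "payload": {
  "rot": [
    [0, 0, 0],
    [0, 0, 0],
    [0, 0, 0],
    [0, 0, 0],
    [0, 0, 0],
    [0, 0, 0],
    [0, 0, 0],
    [0, 0, 0]
  ],
  "delta_pos": [
    [0, 0, 0.001],
    [0, 0, 0.002],
    [0, 0, 0.003],
    [0, 0, 0.004],
    [0, 0, 0.0045],
    [0, 0, 0.005],
    [0, 0, 0.005],
    [0, 0, 0.005]
  ],
  "jaw": [0.02, 0.02, 0.02, 0.02, 0.02, 0.02, 0.02, 0.02]
}}

```text
time_s: 8.62
ee_pos: [0.536, -0.3911, 0.044]
orientation: [[-0.947, 0.32, -0.0], [0.32, 0.947, 0.0], [0.0, 0.0, -1.0]]
force: [-0.0, 0.3, 0.2]
finger_gap: 0.0296
```

Request:
{"api": "step_arm", "payload": {
  "rot": [
    [0, 0, 0],
    [0, 0, 0],
    [0, 0, 0],
    [0, 0, 0]
  ],
  "delta_pos": [
    [0, 0, 0.0005],
    [0, 0, 0.001],
    [0, 0, 0.001],
    [0, 0, 0.001]
  ],
  "jaw": [0.02, 0.02, 0.02, 0.02]
}}

```text
time_s: 8.95
ee_pos: [0.536, -0.3911, 0.0439]
orientation: [[-0.947, 0.32, 0.0], [0.32, 0.947, -0.0], [-0.0, -0.0, -1.0]]
force: [-2.6, 1.5, 4.4]
finger_gap: 0.0299
```

The floor carries the lid: the tool stopped at z = 0.044 with +4.4 N upward. I'll open the fingers, then retreat straight up.

Request:
{"api": "step_arm", "payload": {
  "rot": [
    [0, 0, 0],
    [0, 0, 0],
    [0, 0, 0],
    [0, 0, 0],
    [0, 0, 0],
    [0, 0, 0],
    [0, 0, 0],
    [0, 0, 0],
    [0, 0, 0],
    [0, 0, 0]
  ],
  "delta_pos": [
    [0, 0, -0.001],
    [0, 0, -0.001],
    [0, 0, -0.001],
    [0, 0, -0.001],
    [0, 0, -0.001],
    [0, 0, -0.001],
    [0, 0, -0.001],
    [0, 0, -0.001],
    [0, 0, -0.001],
    [0, 0, -0.001]
  ],
  "jaw": [0.04, 0.05, 0.06, 0.07, 0.08, 0.08, 0.08, 0.08, 0.08, 0.08]
}}

```text
time_s: 9.78
ee_pos: [0.536, -0.3911, 0.0439]
orientation: [[-0.947, 0.32, 0.0], [0.32, 0.947, 0.0], [-0.0, 0.0, -1.0]]
force: [0.2, -0.4, -0.2]
finger_gap: 0.0795
```

Request:
{"api": "step_arm", "payload": {
  "rot": [
    [0, 0, 0],
    [0, 0, 0],
    [0, 0, 0],
    [0, 0, 0],
    [0, 0, 0],
    [0, 0, 0],
    [0, 0, 0],
    [0, 0, 0],
    [0, 0, 0],
    [0, 0, 0],
    [0, 0, 0],
    [0, 0, 0]
  ],
  "delta_pos": [
    [0, 0, -0.005],
    [0, 0, -0.018],
    [0, 0, -0.035],
    [0, 0, -0.055],
    [0, 0, -0.075],
    [0, 0, -0.095],
    [0, 0, -0.115],
    [0, 0, -0.135],
    [0, 0, -0.15],
    [0, 0, -0.16],
    [0, 0, -0.16],
    [0, 0, -0.16]
  ],
  "jaw": [0.08, 0.08, 0.08, 0.08, 0.08, 0.08, 0.08, 0.08, 0.08, 0.08, 0.08, 0.08]
}}

```text
time_s: 10.78
ee_pos: [0.536, -0.3911, 0.204]
orientation: [[-0.947, 0.32, 0.0], [0.32, 0.947, -0.0], [-0.0, -0.0, -1.0]]
force: [-0.2, 0.5, 0.7]
finger_gap: 0.0798
```

```bash
python3 - <<'E'
from h import *
W=snap('wrist','w4.png');A=snap('scene','s4.png');B=snap('side','d4.png')
s=robot.state();print(s['time_s'],s['ee_pos'],s['force'],s['finger_gap'])
can=np.vstack([np.hstack([cv2.resize(A[230:350,60:220],(400,300)),cv2.resize(B[310:460,370:570],(400,300))]),np.hstack([cv2.resize(W,(400,300)),cv2.resize(A[150:330,320:560],(400,300))])])
cv2.imwrite('pics/c4.png',can[:,:,::-1])
E
```

```text
10.9333 [ 0.53541978 -0.39064632  0.20239408] [-0.40323117 -0.14797131  0.14830547] 0.07992212483064132
```

View pics/c4.png

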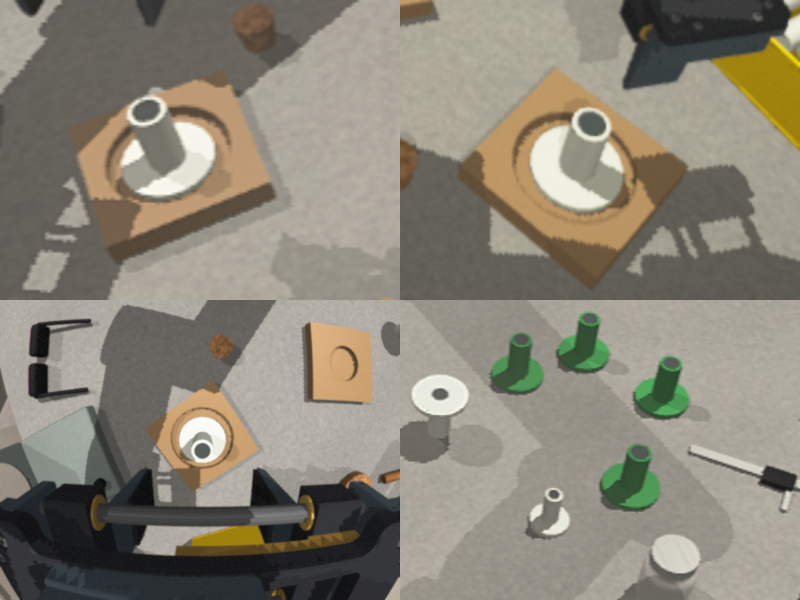

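The lid is seated flat, upright and centred inside the wide recess (scene about (125,295)). The gripper is clear, and the other lids stand where they were.

```bash
python3 -c "
from rig import ticket
ticket.job_done()"
```

```text
the job is handed in; nothing more can be done
```

The large white quartz lid is seated flange down on the floor of the wide recess, released, and the job is handed in at about 11 s. The system gave no verdict.

- **Moving the lid:** I gripped it by the neck, carried it over the plate and lowered it while held. The floor took its weight at TCP z = 0.044 m with about +4.4 N upward. I then opened the fingers and retreated straight up.
- **Last checks:** All three cameras show the lid upright and flat in the recess, well centred. The tool force was near zero after release, and the gripper is about 0.2 m above the bench. The flange-up lid, the small lid and the green look-alikes stand where they were.
- **Disagreements:** The first camera estimates differed by up to about 7 mm for the lid and 8 mm for the recess. A wrist view settled the lid position, and overhead-corrected views of the plate settled the recess. No check failed.

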